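# Lock the plug of a rat restrainer

## Robot

A 7-joint arm with a two-finger parallel gripper is mounted at the origin on the work surface. World frame = base frame: x ahead of the robot, y to its left, z up, the work surface at z = 0. Lengths are in mm, angles in degrees, forces in N, time in s.
With the tool pointing down it reaches from about 350 to 900 mm from the base axis. Payload 19.9 kg.
Tool frame: the origin (TCP) lies midway between the tips of the shut fingers; the grasp point (between the pads) lies bot.pinch_z behind it (bot.pinch_z is the distance from the TCP to the grasp point, in mm); x points along the fingers, y is the direction in which the jaws open and shut, and the axes are right-handed (so a half turn about x gives the same grasp; the last joint's range is limited). The gripper opens to 94 mm and grips with 3 to 60 N. Pads are 16 mm wide; open, the fingers measure 119 mm over their backs; the gripper's body (75 mm by 177 mm) begins 78 mm behind the grasp point.
Start: joints at [-66.95, 23.915, -0.59, 92.452, 0.269, 63.638, -3.037], TCP at [268.346, 564.437, 205.425] pointing down, gripper open.
Joint ranges: [-161.28, 161.28], [-22.2, 115.67], [-73.04, 71.86], [3.21, 147.25], [-68.34, 248.33], [10.77, 114.83], [-161.83, 161.83]. Speed limits (degrees/s): [108.29, 108.29, 136.94, 136.94, 172.46, 172.46, 172.46].

## Interface

Orientations are given as [roll, pitch, yaw] about the fixed x, y, z axes, in that order (R = Rz(yaw) Ry(pitch) Rx(roll)).
In Python, from station import readout, optics, bot, search_frame, mark_of gives the robot as it stands.
- The arm moves only by the tool play_rows, never from a script. Its argument "rows" is one flat list of numbers, 7 for each row, row after row: the finger opening in mm, from 0 to 94, then the shift along the tool's x, y, z in mm, then the turn, a rotation vector about the tool's x, y, z in rad. In form: [fingers, dx, dy, dz, ax, ay, az, fingers, dx, dy, dz, ax, ay, az, ...]. A call has 1 to 20 rows; each row shifts and turns the commanded pose from where the row before left it, along the tool's axes as they then stand; what a row does not reach is not made up. A row lasts 1/12 s, in which the tool goes at most 41.7 mm and 7.16 degrees, less where a joint would pass 70% of its speed; a pose out of reach is approached as far as the arm can. A call with a gripper value outside its range is refused whole. The fingers move at their own pace and stop on an object; "newtons" is the grip in N (left out, the last holds). Time passes only in rows, so rows that do not move let the fingers close. It gives the time, the measured TCP pose, the force and the opening at its end, in the units of the state.
- readout.get_state(): the state, without advancing time (a new reading comes with each control period).
- optics.camera(name): name is "scene" or "top" or "wrist"; returns (picture, depth): 480x640x3 uint8, red, green, blue; 480x640 float32, mm along the optical axis (not along the pixel's ray), 0 where there is no reading.
- optics.camera_info(name): a dict with "mtx" (3x3 intrinsics, pixels), "extrinsics" (4x4, takes a point from camera to world coordinates); the wrist camera has in their place "tool_from_camera" (4x4, takes a point from camera to tool coordinates, whose origin is the TCP and whose axes are the tool frame's). Camera axes: x right, y down, z forward; pixel columns grow to the right and rows downward; lengths in mm; the calibration is good to about 2 mm. A picture is of the moment at which its call begins: read the wrist's pose just before it. camera_info takes no time and is no camera call.
- bot.job_done(): hands the job in, once; it reports no verdict.
Trained networks look in the newest picture that a camera, given by its name, has taken for a name from the list of things; names that differ only in an ending like _2 or _b are one class to them, and where a whole thing is asked for, a point or a joint stands for the part that bears it (a point fixed in the world has none). Each returns a list of dicts, best first, with "p" (0 to 1); they miss things now and then, are a little off and sometimes report something else, mostly with a low value. They report only what shows in the picture. A call takes as long as a camera call.
- search_frame(camera, target): "at" ([row, column] in pixels, amid what is visible of it).
- mark_of(camera, target): "at" ([row, column] in pixels: a listed point, or the origin of a listed thing).
The state is a dict: "t": time; "joint_positions": joint angles; "qvel": joint speeds; "tau": joint torques, N m; "tcp_pos": TCP position; "ee_rot": TCP orientation; "wrist_force": force on the tool from outside, world axes, zero at the start; "torque": the same for the moment, N m; "width": finger opening in mm.
Only numpy, scipy, OpenCV 4.12 (cv2) and the standard library are available. Lean on these libraries where they do the work, as an engineer would, in place of code of your own. Each camera call takes 0.05 s, during which the arm holds its last target. There are 200 camera calls.

## Task

Close and lock the empty rat restrainer: push the red knob of its plug along the slot in the top of the tube towards the nose cone until it stops, then push it sideways into the short locking notch as far as it will go. Only push the knob, gently, without gripping it; do not lift the restrainer or shove it out of its place, and leave everything else on the bench where it is.

Things in the scene. Friction and masses are not known exactly. Their poses are not given: they have to be found in the camera images.
- restrainer: rat restrainer, 1.3 to 2 kg, loose on rubber feet: amber clear tube, 70 mm outside diameter, x = -115 to 75 mm, on a steel base 230 x 110 mm; tapered nose cone on to x = 113. Origin: centre of the base's underside; +x along the tube to the nose, +z up. Tube axis level at y = 0, z = 52 mm; tube top z = 87, end rings 90. White-rimmed L-shaped slot in the tube's top (see slot_corner)
- slot_corner (a point): fixed to the restrainer: where the knob's centre lies at the corner of the L: restrainer's x = 15, y = 0, z = 109 mm. The slot's long leg (13 mm wide) runs from here 90 mm towards the tail (-x); the short leg, the locking notch (14 mm wide along x), goes from here round the tube towards the restrainer's -y
- locked_spot (a point): fixed to the restrainer: where the knob's centre lies when locked, at the closed end of the notch: restrainer's x = 15, y = -32, z = 99 mm
- knob (a point): centre of the red knob, an upright cylinder 18 mm in diameter, 24 mm high, on an 8 mm steel pin out of the slot. Upright, its underside is 97 and its top 121 mm above the bench (tube top 87). Its centre is 57 mm from the tube's axis; restrainer's frame: x = -75 mm + plug value, y = -57 sin(turn), z = 52 + 57 cos(turn) mm
- plug (a joint): how far the plug has slid along the tube towards the nose (+x of the restrainer), m: 0 at the tail end of the slot, 0.090 at the nose end, where it stops hard. It starts between 0 and 0.03. Drag about 1.2 N; it stays where it is left. With the pin turned, the notch keeps it from sliding back
- lock_pin (a joint): turn of the knob and its pin about the tube's axis, rad: 0 upright in the long leg, growing as the knob leans towards the restrainer's -y, 0.6 at the closed end of the notch (hard stop). Starts at 0; turns past 0.07 only with the plug within about 5 mm of its forward stop. Drag about 0.7 N at the knob; no spring, it stays where it is left
- spare_cone: spare clear nose cone standing on its wide end, 68 mm in diameter, 38 mm high, close beside the restrainer on its +y side; origin at the centre of its underside; leave it
- forceps: steel forceps, 137 mm long, 7 mm high, lying beside the restrainer on its -y side, parallel to the tube; origin under the middle; leave them
- tag_jar: small clear jar with a blue cap, 48 mm in diameter, 58 mm high; origin at the centre of its underside; leave it
- feed_bowl: steel bowl, 96 mm in diameter, 38 mm high; origin at the centre of its underside; leave it
- water_bottle: amber drinking bottle with a steel cap and spout, 68 mm in diameter, 194 mm high; origin at the centre of its underside; leave it
- spray_bottle: white and teal spray bottle, 76 mm in diameter, 215 mm high; origin at the centre of its underside; leave it
- feed_scoop: steel feed scoop with a black handle, 190 mm long, 66 mm wide, 34 mm high; origin under the rear edge of its pan, the pan towards +x; leave it

How it is judged (in metres and radians):
On the way, in this order (a step that is already met when the one before it is completed fails the run):
1. the plug is pushed along the slot to its forward stop (value of joint plug above 0.084 m), for 0.1 s.
2. the knob is pushed sideways into the locking notch (value of joint plug above 0.083 m and value of joint lock_pin above 0.52 rad), for 0.2 s.
At the end, for the whole second after the job is handed in: The plug is within 7 mm of its forward stop and the knob is turned at least 0.52 of 0.6 rad into the locking notch; the restrainer stands flat, at rest and within 25 mm of where it was (all of step 2 and linear speed of restrainer below 0.01 m/s and angle between restrainer's own z axis and vertical below 0.05 rad and height (world z) of restrainer below 0.006 m and distance of restrainer from where it was at the start of the episode below 0.025 m); the robot touches nothing.
It fails at once if the restrainer is lifted or tipped (height (world z) of restrainer above 0.012 m or angle between restrainer's own z axis and vertical above 0.15 rad).
It fails at once if the restrainer is shoved more than 25 mm out of its place (distance of restrainer from where it was at the start of the episode above 0.025 m).
It fails at once if the knob is gripped or forced: fingers on the restrainer or its knob with more than 20 N (contact force between the fingers and restrainer above 20 N).
It fails at once if something else on the bench is displaced by more than 30 mm (distance of any of spare_cone, forceps, tag_jar, feed_bowl, water_bottle, spray_bottle, feed_scoop from where it was at the start of the episode above 0.03 m).
It also fails if it takes over 40 s, if anything falls off the work surface, if the arm or the gripper's body presses on something with over 40 N, if the wrist force passes 120 N, or if a joint passes its speed limit or range.

## Working session

There is one attempt and no reset: what is moved stays moved. The work goes in short steps, Python scripts to look and compute and a tool call to move; the robot and the scene stay as the last step left them, time stands still between calls to the robot, and variables do not carry over. Pictures are saved under pics/ and viewed, about 8 in all and at most 12, crops included, and the job is handed in when it is done.

Besides the shell and the picture viewer there is one more tool, called after "Call:" by a JSON object that holds its "name" and its "arguments". play_rows: Moves the arm, as the interface text tells. Its arguments: {"type":"object","properties":{"rows":{"type":"array"},"newtons":{"type":"number"}},"required":["rows"]}

```bash
mkdir -p pics
cat > h.py <<'E'
import numpy as np, cv2
from station import readout, optics, bot, search_frame, mark_of
def w(cam,at,d,z=None):
    i=optics.camera_info(cam); K=np.array(i["mtx"]); T=np.array(i["extrinsics"])
    r=np.linalg.inv(K)@[at[1],at[0],1.]
    if z is None:
        a=[int(round(at[0])),int(round(at[1]))]; z0=np.median(d[a[0]-1:a[0]+2,a[1]-1:a[1]+2]); return (T@np.r_[r*z0,1])[:3]
    v=T[:3,:3]@r; o=T[:3,3]; return o+v*(z-o[2])/v[2]
def proj(cam,p):
    i=optics.camera_info(cam); K=np.array(i["mtx"]); T=np.linalg.inv(np.array(i["extrinsics"]))
    q=K@(T@np.r_[p,1])[:3]; return q[:2]/q[2]
E
python3 - <<'E'
from h import *
np.set_printoptions(precision=1,suppress=True)
print(readout.get_state(), bot.pinch_z)
for c in ("top","scene"):
    p,d=optics.camera(c); cv2.imwrite(f"pics/{c}0.png",p[:,:,::-1])
    for n,z in (("knob",109),("slot_corner",109),("locked_spot",99),("restrainer",0),("spare_cone",0),("forceps",0)):
        for m in mark_of(c,n)[:2]: print(c,n,round(m["p"],2),np.array(m["at"]),w(c,m["at"],d,z),w(c,m["at"],d))
    for n in ("tag_jar","water_bottle","spray_bottle"):
        for m in mark_of(c,n)[:1]: print(c,n,round(m["p"],2),w(c,m["at"],d,0))
E
```

```text
{'t': 0.0, 'joint_positions': array([-67. ,  23.9,  -0.6,  92.5,   0.3,  63.6,  -3. ]), 'qvel': array([-0. , -0.1,  0. , -0.2, -0. , -0. ,  0.1]), 'tau': array([  0. , -85.1,   0.6, -42.6,  -0. ,   0. ,   0. ]), 'tcp_pos': array([268.2, 564.1, 204.8]), 'ee_rot': array([ -84.9,   89.9, -110.3]), 'wrist_force': array([ 0.6,  0.8, -0.2]), 'torque': array([-0.,  0., -0.]), 'width': 93.90403609004454} 18.8
top knob 0.41 [226.7 280.9] [528.4  93.7 109. ] [527.9  93.2 116. ]
top slot_corner 0.71 [216.3 248.4] [548.5 161.5 109. ] [550.8 165.6  81.6]
top slot_corner 0.44 [223.3 261.9] [534.6 133.2 109. ] [541.1 144.3  14.7]
top locked_spot 0.63 [200.9 255.4] [582.  149.2  99. ] [592.5 161.1   9.5]
top restrainer 0.6 [220.9 261.1] [547.6 148.    0. ] [546.5 146.2  15. ]
top spare_cone 0.7 [261.6 236.6] [452.6 202.    0. ] [453.1 195.8  36.3]
top forceps 0.49 [184.6 282.2] [632.8 101.4   0. ] [632.8 101.3   0.5]
top tag_jar 0.57 [527.  373.9   0. ]
top water_bottle 0.88 [364.  403.4   0. ]
top spray_bottle 0.68 [686.7 406.3   0. ]
scene knob 0.52 [241.  359.4] [530.6  97.5 109. ] [537.8  95.8 118.1]
scene slot_corner 0.69 [241.5 392.7] [540.3 162.8 109. ] [472.5 186.5  21.9]
scene slot_corner 0.48 [349.5 110.5] [ 711.7 -364.7  109. ] [ 658.4 -401.1   14.5]
scene locked_spot 0.91 [262.8 392.1] [584.6 153.2  99. ] [568.5 159.   76.5]
scene restrainer 0.94 [277.9 380. ] [550.  144.6   0. ] [558.1 142.   12. ]
scene spare_cone 0.94 [238.2 396.1] [447.  202.1   0. ] [472.1 193.1  31.9]
scene forceps 0.86 [312.9 371.2] [632.7 110.1   0. ] [634.4 109.6   2.9]
scene forceps 0.16 [239.  395.2] [449.1 199.6   0. ] [471.3 191.6  28.4]
scene tag_jar 0.89 [523.3 384.    0. ]
scene water_bottle 0.56 [354.9 398.1   0. ]
```

Run:
```python
import cv2,numpy as np
a=cv2.imread("pics/top0.png")[150:300,180:340]; b=cv2.imread("pics/scene0.png")[170:350,290:480]
a=cv2.resize(a,(480,450),interpolation=2); b=cv2.resize(b,(475,450),interpolation=2)
cv2.imwrite("pics/c0.png",cv2.resize(np.hstack([a,b]),(800,377)))
```

```text
(no output)
```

View pics/c0.png

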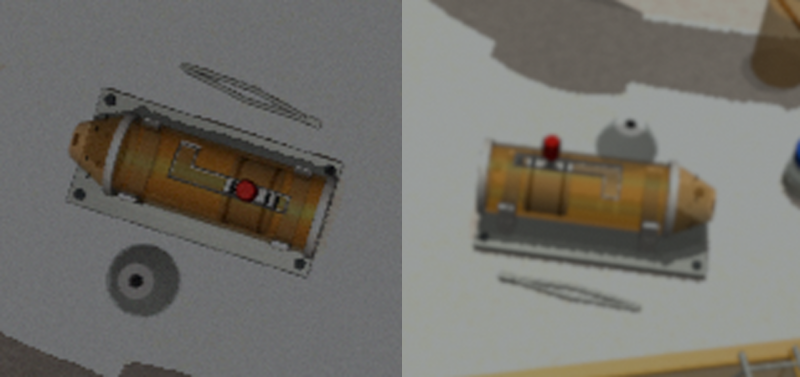

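View pics/scene0.png

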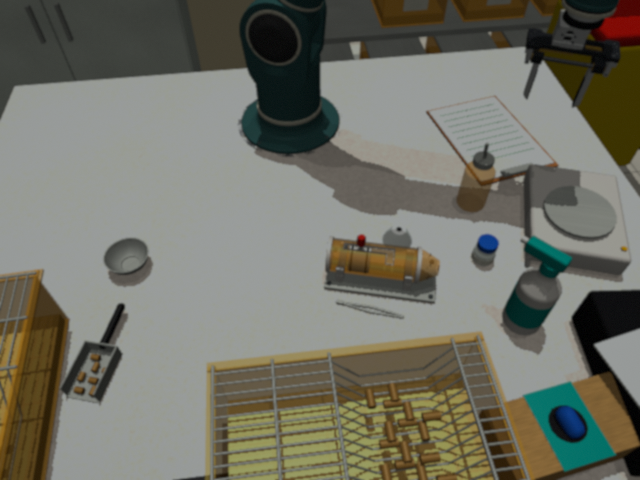

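Run:
```python
from h import *
from scipy.spatial.transform import Rotation as R
np.set_printoptions(precision=2,suppress=True)
c=np.array([(103,88),(342,160),(307,275),(68,202)])/2.513+[180,150]
P=np.array([w("top",[y,x],None,5) for x,y in c]); print(P, P.mean(0))
d1=P[0]-P[1];d2=P[3]-P[2];e=P[0]-P[3];print([np.degrees(np.arctan2(v[1],v[0])) for v in (d1,d2,e)],[np.linalg.norm(v) for v in(d1,d2,e)])
s=readout.get_state(); print(R.from_euler("xyz",s["ee_rot"],degrees=True).as_matrix())
# red knob centroid in both images
for c in("top","scene"):
    p,d=optics.camera(c); q=p.astype(int); m=(q[...,0]>90)&(q[...,0]>2.2*q[...,1])&(q[...,0]>2.2*q[...,2])
    i=np.array(np.where(m)).T; i=i[(abs(i-np.array([227,281] if c=="top" else [241,360])).max(1)<20)]
    print(c,len(i),i.mean(0),w(c,i.mean(0),d,112),w(c,i.mean(0),d))
    print(optics.camera_info(c)["extrinsics"])
print(optics.camera_info("wrist")["tool_from_camera"])
```

```text
[[627.89 241.6    5.  ]
 [566.67  21.51   5.  ]
 [460.77  51.21   5.  ]
 [522.77 270.56   5.  ]] [544.53 146.22   5.  ]
[np.float64(74.456484952197), np.float64(74.21931226071095), np.float64(-15.403417333020146)] [np.float64(228.4480935742381), np.float64(227.94927904956188), np.float64(109.04300942878312)]
[[ 0.    0.43  0.9 ]
 [-0.    0.9  -0.43]
 [-1.   -0.    0.  ]]
top 30 [225.33 277.2 ] [530.83 101.19 112.  ] [530.26 100.46 120.61]
[[   0.02   -1.      0.03  467.79]
 [  -1.     -0.02   -0.01   19.71]
 [   0.01   -0.03   -1.   1072.77]
 [   0.      0.      0.      1.  ]]
scene 27 [237.22 361.  ] [523.82 101.75 112.  ] [531.99  99.75 122.2 ]
[[   0.12    0.77   -0.62 1164.85]
 [   0.99   -0.1     0.07  -55.19]
 [  -0.01   -0.63   -0.78  912.16]
 [   0.      0.      0.      1.  ]]
[[  -0.     -0.23    0.97 -178.48]
 [   1.      0.      0.      0.74]
 [  -0.      0.97    0.23  -66.57]
 [   0.      0.      0.      1.  ]]
```

Call:
{"name": "play_rows", "arguments": {"rows": [0, -30, 0, 0, -0.058, 0, 0, 0, -30, 0, 0, -0.058, 0, 0, 0, -30, 0, 0, -0.057, 0, 0, 0, 0, -26, 24, 0, 0, 0, 0, 0, -26, 24, 0, 0, 0, 0, 0, -26, 24, 0, 0, 0, 0, 0, -26, 24, 0, 0, 0, 0, 0, -26, 24, 0, 0, 0, 0, 0, -26, 24, 0, 0, 0, 0, 0, -26, 24, 0, 0, 0, 0, 0, -26, 24, 0, 0, 0, 0, 0, -26, 24, 0, 0, 0, 0, 0, -26, 24, 0, 0, 0, 0, 0, -26, 24, 0, 0, 0, 0, 0, -26, 24, 0, 0, 0, 0, 0, -26, 24, 0, 0, 0, 0, 0, -26, 24, 0, 0, 0, 0, 0, -26, 24, 0, 0, 0, 0, 0, -26, 24, 0, 0, 0, 0, 0, 0, 0, 0, 0, 0], "newtons": 10}}

```text
t: 2.77
tcp_pos: [529.0, 54.4, 295.7]
ee_rot: [-44.8, 89.9, -60.8]
wrist_force: [0.2, -0.7, -0.2]
width: 0.3
```

Call:
{"name": "play_rows", "arguments": {"rows": [0, 36, 1, -3, 0, 0, 0, 0, 36, 1, -3, 0, 0, 0, 0, 36, 1, -3, 0, 0, 0, 0, 36, 0, 0, 0, 0, 0, 0, 0, 0, 0, 0, 0, 0, 0, 0, 0, 0, 0, 0, 0]}}

```text
t: 3.27
tcp_pos: [518.7, 65.9, 151.3]
ee_rot: [-141.2, 89.9, -156.7]
wrist_force: [0.6, -0.5, 1.1]
width: 0.6
```

```bash
cat > wl.py <<'E'
import sys; from h import *
from scipy.spatial.transform import Rotation as R
np.set_printoptions(precision=1,suppress=True)
s=readout.get_state(); T=np.eye(4); T[:3,:3]=R.from_euler("xyz",s["ee_rot"],degrees=True).as_matrix(); T[:3,3]=s["tcp_pos"]
print(s["t"],s["tcp_pos"],s["wrist_force"],T[:3,1:3].T)
i=optics.camera_info("wrist"); E=T@np.array(i["tool_from_camera"]); K=np.array(i["mtx"])
p,d=optics.camera("wrist"); cv2.imwrite(f"pics/{sys.argv[1]}.png",p[:,:,::-1])
def ww(at,z):
    v=E[:3,:3]@(np.linalg.inv(K)@[at[1],at[0],1.]); o=E[:3,3]; return o+v*(z-o[2])/v[2]
def wp(at):
    r=np.linalg.inv(K)@[at[1],at[0],1.]; a=np.round(at).astype(int); return (E@np.r_[r*d[a[0],a[1]],1])[:3]
def loc(P): q=T[:3,:3].T@(P-T[:3,3]); return q
for n,z in (("knob",109),("slot_corner",109),("locked_spot",99),("restrainer",0)):
    for m in mark_of("wrist",n)[:2]: P=ww(m["at"],z); print(n,round(m["p"],2),np.array(m["at"]),P,"tool",loc(P))
q=p.astype(int); m=(q[...,0]>80)&(q[...,0]>2.5*q[...,1])&(q[...,0]>2.5*q[...,2])&(d>0)
vv,uu=np.where(m)
if len(vv):
    X=(E@np.r_[(np.linalg.inv(K)@np.array([uu,vv,np.ones(len(uu))]))*d[vv,uu],[np.ones(len(uu))]])[:3].T
    t=X[X[:,2]>np.percentile(X[:,2],97)-4]; print("red",len(vv),vv.mean(),uu.mean(),"top",t.mean(0),"span",np.percentile(X,[2,98],axis=0),"tool of top",loc(t.mean(0)))
E
python3 wl.py w1
```

```text
3.2667 [518.7  65.9 151.3] [ 0.6 -0.5  1.1] [[ 0.3  1.  -0. ]
 [ 1.  -0.3 -0. ]]
knob 0.89 [267.2 373.4] [532.2 101.  109. ] tool [42.3 37.4  3.7]
slot_corner 0.92 [266.1 465.5] [548.3 162.3 109. ] tool [ 42.2 100.8   2.8]
restrainer 0.86 [230.4 404. ] [540.8 147.6   0. ] tool [151.2  84.8  -0.3]
red 474 269.9810126582278 374.86497890295357 top [530.7 100.8 120. ] span [[523.8  93.4 117.2]
 [538.  107.9 121.7]] tool of top [31.3 36.8  2.3]
```

View pics/w1.png

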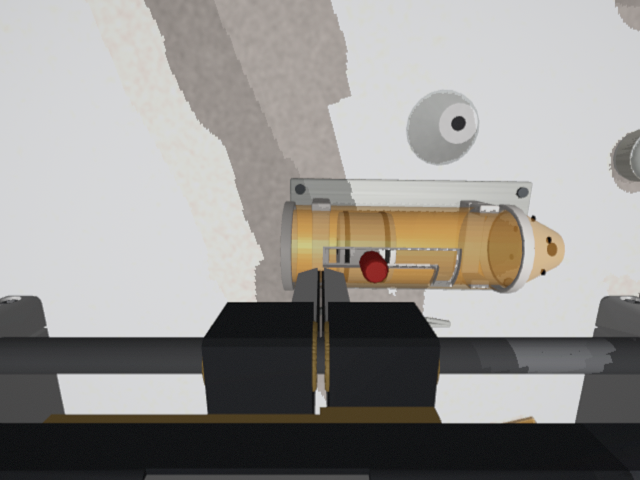

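Call:
{"name": "play_rows", "arguments": {"rows": [0, 17, 0, 1, 0, 0, 0, 0, 17, 0, 1, 0, 0, 0, 0, 16, 0, 1, 0, 0, 0, 0, 0, 0, 0, 0, 0, 0, 0, 0, 3, 0, 0, 0, 0, 0, 0, 3, 0, 0, 0, 0, 0, 0, 3, 0, 0, 0, 0, 0, 0, 3, 0, 0, 0, 0, 0, 0, 3, 0, 0, 0, 0, 0, 0, 3, 0, 0, 0, 0, 0, 0, 3, 0, 0, 0, 0, 0, 0, 3, 0, 0, 0, 0, 0, 0, 3, 0, 0, 0, 0, 0, 0, 3, 0, 0, 0, 0, 0, 0, 3, 0, 0, 0, 0, 0, 0, 3, 0, 0, 0, 0, 0, 0, 0, 0, 0, 0, 0]}}

```text
t: 4.93
tcp_pos: [531.8, 100.8, 101.4]
ee_rot: [95.4, 90.0, 79.9]
wrist_force: [-0.4, -0.3, 0.0]
width: 0.8
```

```bash
python3 wl.py w2
```

```text
4.9333 [531.8 100.8 101.4] [-0.4 -0.3  0. ] [[ 0.3  1.   0. ]
 [ 1.  -0.3 -0. ]]
knob 0.72 [289.6 360.9] [538.5 122.6 109. ] tool [-7.6 22.8  0.6]
slot_corner 0.87 [286.7 435.4] [547.6 161.9 109. ] tool [-7.6 63.1 -1.1]
restrainer 0.77 [242.4 376.3] [545.1 147.9   0. ] tool [101.4  48.9   0.2]
red 559 291.41144901610016 362.3881932021467 top [535.2 122.9 119.9] span [[529.9 116.1 117.6]
 [541.1 129.5 121.4]] tool of top [-18.5  22.3  -2.7]
```

View pics/w2.png

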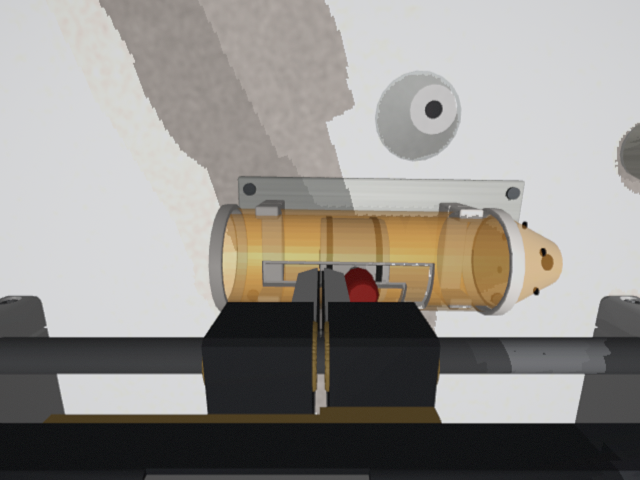

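Call:
{"name": "play_rows", "arguments": {"rows": [0, 0, 3, 0, 0, 0, 0, 0, 0, 3, 0, 0, 0, 0, 0, 0, 3, 0, 0, 0, 0, 0, 0, 3, 0, 0, 0, 0, 0, 0, 3, 0, 0, 0, 0, 0, 0, 3, 0, 0, 0, 0, 0, 0, 3, 0, 0, 0, 0, 0, 0, 3, 0, 0, 0, 0, 0, 0, 3, 0, 0, 0, 0, 0, 0, 3, 0, 0, 0, 0, 0, 0, 2, 0, 0, 0, 0, 0, 0, 1, 0, 0, 0, 0, 0, 0, 1, 0, 0, 0, 0, 0, 0, 1, 0, 0, 0, 0, 0, 0, 1, 0, 0, 0, 0, 0, 0, 0, 0, 0, 0, 0]}}

```text
t: 6.52
tcp_pos: [541.4, 134.9, 101.5]
ee_rot: [-28.0, 90.0, -43.5]
wrist_force: [0.9, -1.4, 0.9]
width: 0.6
```

```bash
python3 wl.py w3
```

```text
6.5167 [541.4 134.9 101.5] [ 0.9 -1.4  0.9] [[ 0.3  1.  -0. ]
 [ 1.  -0.3  0. ]]
knob 0.69 [290.2 357.8] [548. 155. 109.] tool [-7.5 21.2  1. ]
slot_corner 0.96 [291.1 369.7] [550.2 161.1 109. ] tool [-7.5 27.7  1.5]
slot_corner 0.71 [147.7 603.1] [507.8 289.2 109. ] tool [ -7.5 139.8 -73.7]
locked_spot 0.55 [289.2 370.1] [553.4 162.1  99. ] tool [ 2.5 29.4  4.3]
restrainer 0.77 [241.7 332.4] [544.  145.8   0. ] tool [101.5  11.2  -0.4]
red 533 291.7879924953096 362.3358348968105 top [544.9 156.9 119.9] span [[539.8 150.2 117.7]
 [550.4 163.6 121.3]] tool of top [-18.4  22.2  -2.5]
```

Call:
{"name": "play_rows", "arguments": {"rows": [0, 0, 1, 0, 0, 0, 0, 0, 0, 1, 0, 0, 0, 0, 0, 0, 1, 0, 0, 0, 0, 0, 0, 1, 0, 0, 0, 0, 0, 0, 0, 0, 0, 0, 0]}}

```text
t: 7.18
tcp_pos: [542.5, 138.8, 101.4]
ee_rot: [-63.7, 90.0, -79.2]
wrist_force: [-0.2, -0.5, 0.1]
width: 0.4
```

Call:
{"name": "play_rows", "arguments": {"rows": [0, 0, 1, 0, 0, 0, 0, 0, 0, 0, 0, 0, 0, 0]}}

```text
t: 7.35
tcp_pos: [542.7, 139.7, 101.4]
ee_rot: [-67.0, 90.0, -82.5]
wrist_force: [-0.3, -0.3, -0.0]
width: 0.4
```

Call:
{"name": "play_rows", "arguments": {"rows": [0, 0, 1, 0, 0, 0, 0, 0, 0, 0, 0, 0, 0, 0]}}

```text
t: 7.52
tcp_pos: [543.0, 140.7, 101.5]
ee_rot: [-18.6, 90.0, -34.2]
wrist_force: [-0.4, -0.6, 0.3]
width: 0.4
```

Call:
{"name": "play_rows", "arguments": {"rows": [0, 0, 1, 0, 0, 0, 0, 0, 0, 0, 0, 0, 0, 0]}}

```text
t: 7.68
tcp_pos: [543.2, 141.1, 101.5]
ee_rot: [-98.9, 90.0, -114.4]
wrist_force: [-1.2, -3.8, 2.0]
width: 0.4
```

Call:
{"name": "play_rows", "arguments": {"rows": [0, 0, 1, 0, 0, 0, 0, 0, 0, 0, 0, 0, 0, 0]}}

```text
t: 7.85
tcp_pos: [543.3, 141.4, 101.4]
ee_rot: [-102.3, 89.9, -117.9]
wrist_force: [-2.8, -7.6, 3.7]
width: 0.7
```

```bash
python3 wl.py w4
```

```text
7.85 [543.3 141.4 101.4] [-2.8 -7.6  3.7] [[ 0.3  1.  -0. ]
 [ 1.  -0.3 -0. ]]
knob 0.76 [289.1 356.5] [549.1 161.1 109. ] tool [-7.6 20.4  0.3]
slot_corner 0.58 [287.2 360.1] [548.5 163.2 109. ] tool [-7.6 22.4 -0.8]
restrainer 0.86 [240.3 328.6] [543.8 149.4   0. ] tool [101.4   8.   -1.6]
red 511 291.5675146771037 361.24461839530335 top [546.7 163.  120. ] span [[541.5 156.7 117.5]
 [552.2 169.4 121.5]] tool of top [-18.6  21.6  -2.6]
```

View pics/w4.png

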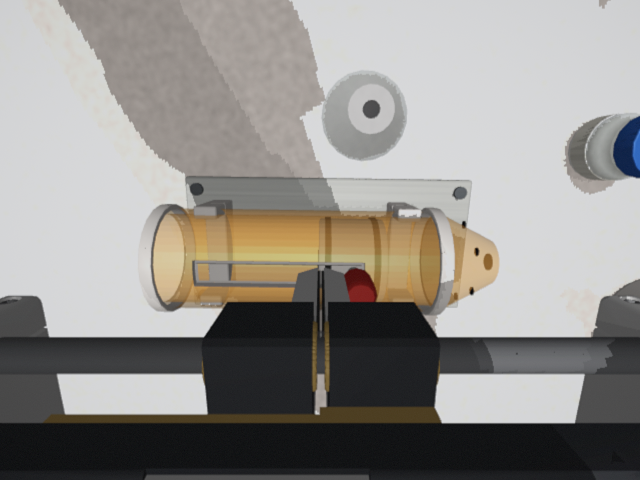

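Call:
{"name": "play_rows", "arguments": {"rows": [0, 0, -2, 0, 0, 0, 0, 0, 0, -2, 0, 0, 0, 0, 0, 0, 0, 0, 0, 0, 0, 0, 0, 0, -7, 0, 0, 0, 0, 0, 0, -7, 0, 0, 0, 0, 0, 0, -7, 0, 0, 0, 0, 0, 0, -7, 0, 0, 0, 0, 0, 0, 0, 0, 0, 0, 0, 0, 8, 0, 0, 0, 0, 0, 0, 8, 0, 0, 0, 0, 0, 0, 8, 0, 0, 0, 0, 0, 0, 0, 0, 0, 0, 0]}}

```text
t: 9.1
tcp_pos: [522.4, 171.4, 101.4]
ee_rot: [68.8, 90.0, 53.4]
wrist_force: [0.7, 0.6, -0.5]
width: 0.5
```

```bash
python3 wl.py w5
```

```text
9.1 [522.4 171.4 101.4] [ 0.7  0.6 -0.5] [[ 0.3  1.   0. ]
 [ 1.  -0.3  0. ]]
knob 0.47 [334.2 313.7] [547.9 161.4 109. ] tool [-7.6 -2.9 27.2]
slot_corner 0.58 [335.3 315.7] [548.8 162.3 109. ] tool [-7.6 -1.7 27.9]
restrainer 0.84 [270.1 300.2] [542.3 148.6   0. ] tool [101.4 -16.7  25.2]
```

View pics/w5.png

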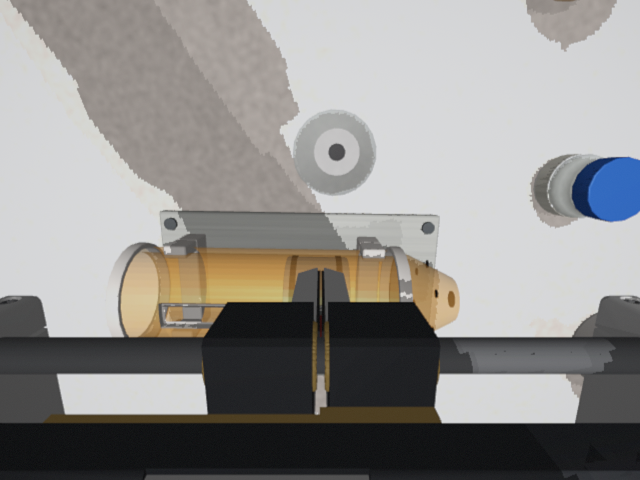

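Call:
{"name": "play_rows", "arguments": {"rows": [0, 0, -1, 3, 0, 0, 0, 0, 0, -1, 3, 0, 0, 0, 0, 0, 0, 2, 0, 0, 0, 0, 0, 0, 2, 0, 0, 0, 0, 0, 0, 2, 0, 0, 0, 0, 0, 0, 2, 0, 0, 0, 0, 0, 0, 2, 0, 0, 0, 0, 0, 0, 2, 0, 0, 0, 0, 0, 0, 2, 0, 0, 0, 0, 0, 0, 0, 0, 0, 0]}}

```text
t: 10.18
tcp_pos: [541.0, 161.8, 101.5]
ee_rot: [-24.1, 90.0, -39.6]
wrist_force: [-0.4, -0.2, 0.6]
width: 0.7
```

Call:
{"name": "play_rows", "arguments": {"rows": [0, 0, 0, 2, 0, 0, 0, 0, 0, 0, 2, 0, 0, 0, 0, 0, 0, 2, 0, 0, 0, 0, 0, 0, 2, 0, 0, 0, 0, 0, 0, 2, 0, 0, 0, 0, 0, 0, 2, 0, 0, 0, 0, 0, 0, 0, 0, 0, 0]}}

```text
t: 10.77
tcp_pos: [552.6, 158.6, 101.5]
ee_rot: [-13.7, 90.0, -29.2]
wrist_force: [0.3, 0.4, -0.2]
width: 0.3
```

```bash
python3 wl.py w6
python3 - <<'E'
from h import *
for c in("top","scene"):
    p,d=optics.camera(c); cv2.imwrite(f"pics/{c}6.png",p[:,:,::-1])
    for n,z in (("knob",100),("locked_spot",99),("restrainer",0)):
        for m in mark_of(c,n)[:1]: print(c,n,round(m["p"],2),m["at"],w(c,m["at"],d,z))
b=cv2.imread("pics/scene6.png")[170:350,290:480]; cv2.imwrite("pics/c6.png",cv2.resize(b,(570,540),interpolation=2))
E
```

```text
10.7667 [552.6 158.6 101.5] [ 0.3  0.4 -0.2] [[ 0.3  1.  -0. ]
 [ 1.  -0.3  0. ]]
knob 0.45 [233.1 303.3] [520.9 159.  109. ] tool [ -7.5  -8.1 -30.7]
slot_corner 0.86 [279.4 324.1] [548.3 162.7 109. ] tool [-7.5  2.9 -5.2]
locked_spot 0.85 [328.6 316.4] [580.2 149.4  99. ] tool [ 2.5 -1.5 29.1]
restrainer 0.76 [237.7 304.1] [545.4 147.    0. ] tool [101.5 -13.   -3.9]
top locked_spot 0.47 [271.3, 488.3] [ 444.62526818 -342.87092768   99.        ]
top restrainer 0.15 [161.7, 149.5] [678.9571167  408.79515153   0.        ]
scene knob 0.66 [255.5, 390.5] [567.38129151 153.57437844 100.        ]
scene locked_spot 0.7 [318.1, 522.5] [735.00096486 358.87601956  99.        ]
scene restrainer 0.73 [276.9, 378.7] [547.08344512 142.36633883   0.        ]
```

View pics/c6.png

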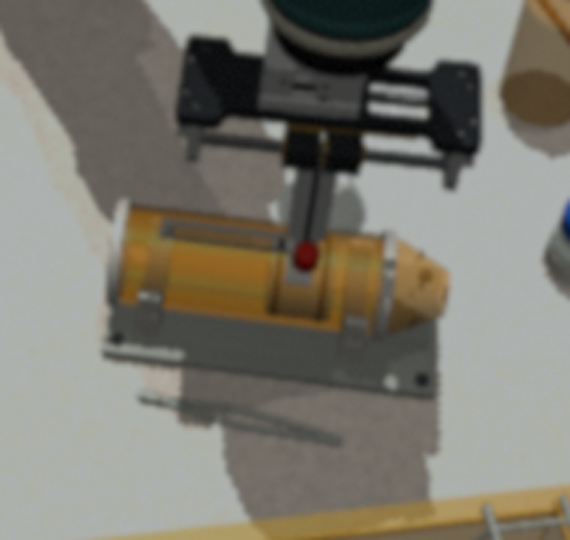

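Call:
{"name": "play_rows", "arguments": {"rows": [0, 0, 0, 2, 0, 0, 0, 0, 0, 0, 2, 0, 0, 0, 0, 0, 0, 1, 0, 0, 0, 0, 0, 0, 1, 0, 0, 0, 0, 0, 0, 0, 0, 0, 0]}}

```text
t: 11.83
tcp_pos: [558.1, 157.0, 101.4]
ee_rot: [-75.7, 90.0, -91.2]
wrist_force: [-0.3, 0.1, -0.4]
width: 0.3
```

Call:
{"name": "play_rows", "arguments": {"rows": [0, 0, 0, 1, 0, 0, 0, 0, 0, 0, 0, 0, 0, 0]}}

```text
t: 12.0
tcp_pos: [559.0, 156.8, 101.5]
ee_rot: [-52.7, 90.0, -68.2]
wrist_force: [0.1, 0.6, -0.3]
width: -0.1
```

Call:
{"name": "play_rows", "arguments": {"rows": [0, 0, 0, 1, 0, 0, 0, 0, 0, 0, 0, 0, 0, 0]}}

```text
t: 12.17
tcp_pos: [560.0, 156.5, 101.5]
ee_rot: [-42.4, 90.0, -57.9]
wrist_force: [0.2, -0.3, 0.3]
width: 0.2
```

Call:
{"name": "play_rows", "arguments": {"rows": [0, 0, 0, 1, 0, 0, 0, 0, 0, 0, 0, 0, 0, 0]}}

```text
t: 12.33
tcp_pos: [561.0, 156.3, 101.5]
ee_rot: [-54.2, 90.0, -69.7]
wrist_force: [-0.8, 1.1, -0.7]
width: 0.3
```

Call:
{"name": "play_rows", "arguments": {"rows": [0, 0, 0, 1, 0, 0, 0, 0, 0, 0, 0, 0, 0, 0]}}

```text
t: 12.5
tcp_pos: [561.9, 156.0, 101.5]
ee_rot: [-34.9, 90.0, -50.4]
wrist_force: [-1.0, 0.3, -0.5]
width: 0.6
```

Call:
{"name": "play_rows", "arguments": {"rows": [0, 0, 0, 1, 0, 0, 0, 0, 0, 0, 0, 0, 0, 0]}}

```text
t: 12.67
tcp_pos: [562.7, 155.8, 101.4]
ee_rot: [-140.6, 90.0, -156.1]
wrist_force: [-0.4, 0.6, -0.3]
width: 0.5
```

Call:
{"name": "play_rows", "arguments": {"rows": [0, 0, 0, 1, 0, 0, 0, 0, 0, 0, 0, 0, 0, 0]}}

```text
t: 12.83
tcp_pos: [563.3, 155.6, 101.3]
ee_rot: [-159.3, 89.9, -174.8]
wrist_force: [-4.1, 1.3, 0.1]
width: 0.6
```

Call:
{"name": "play_rows", "arguments": {"rows": [0, 0, 0, 1, 0, 0, 0, 0, 0, 0, 0, 0, 0, 0, 0, 0, 0, 0, 0, 0, 0, 0, 0, 0, 0, 0, 0, 0]}}

```text
t: 13.17
tcp_pos: [563.9, 155.5, 101.1]
ee_rot: [-163.1, 89.9, -178.6]
wrist_force: [-5.5, 2.1, 1.4]
width: 0.7
```

```bash
cat > fin.py <<'E'
import sys; from h import *
np.set_printoptions(precision=1,suppress=True)
s=readout.get_state(); print(s["t"],s["tcp_pos"],s["wrist_force"])
k=sys.argv[1]
for c in("scene","top"):
    p,d=optics.camera(c); cv2.imwrite(f"pics/{c}{k}.png",p[:,:,::-1])
    for n,z in (("knob",99),("locked_spot",99),("restrainer",0),("spare_cone",0),("forceps",0)):
        for m in mark_of(c,n)[:1]: print(c,n,round(m["p"],2),np.array(m["at"]),w(c,m["at"],d,z))
a=cv2.imread(f"pics/top{k}.png")[150:300,180:340]; b=cv2.imread(f"pics/scene{k}.png")[170:350,290:480]
a=cv2.resize(a,(480,450),interpolation=2); b=cv2.resize(b,(475,450),interpolation=2)
cv2.imwrite(f"pics/c{k}.png",cv2.resize(np.hstack([a,b]),(800,377)))
E
python3 fin.py 7
```

```text
13.1667 [563.9 155.5 101.1] [-5.5  2.1  1.4]
scene knob 0.58 [255.7 386.7] [566.2 146.3  99. ]
scene spare_cone 0.44 [240.8 396.1] [454.5 200.4  -0. ]
scene forceps 0.69 [312.4 369.3] [631.  106.5   0. ]
top locked_spot 0.62 [158.5 152. ] [666.3 367.9  99. ]
top restrainer 0.95 [222.6 260.5] [543.7 149.3   0. ]
top forceps 0.45 [186.9 280.7] [627.4 104.7   0. ]
```

Call:
{"name": "play_rows", "arguments": {"rows": [0, 0, 0, -5, 0, 0, 0, 0, 0, 0, -10, 0, 0, 0, 0, 0, 0, -20, 0, 0, 0, 0, -25, 0, -20, 0, 0, 0, 0, -25, 0, -10, 0, 0, 0, 0, 0, 0, 0, 0, 0, 0]}}

```text
t: 14.27
tcp_pos: [501.7, 174.1, 155.5]
ee_rot: [47.2, 89.7, 31.7]
wrist_force: [1.5, 0.2, 0.1]
width: 0.3
```

```bash
python3 wl.py w8; python3 fin.py 8
```

```text
14.2667 [501.7 174.1 155.5] [1.5 0.2 0.1] [[ 0.3  1.   0. ]
 [ 1.  -0.3  0. ]]
slot_corner 0.89 [320.3 321.7] [546.5 163.9 109. ] tool [46.6  1.9 45.7]
restrainer 0.73 [274.9 308. ] [545.7 150.1   0. ] tool [155.6 -12.   48.2]
14.5167 [501.8 172.4 150.8] [-0.3 -0.1 -0.1]
scene knob 0.51 [276.  381.8] [612.8 127.2  99. ]
scene locked_spot 0.95 [260.1 387.6] [577.  145.9  99. ]
scene restrainer 0.89 [276.6 379.9] [546.6 145.1   0. ]
scene spare_cone 0.66 [238.4 395.1] [447.3 199.7  -0. ]
scene forceps 0.77 [310.7 372.5] [627.9 113.7   0. ]
top knob 0.54 [203.8 253.7] [575.8 152.6  99. ]
top locked_spot 0.73 [202.  253.3] [579.6 153.5  99. ]
top restrainer 0.61 [223.3 258.5] [541.9 153.9   0. ]
top spare_cone 0.62 [198.8 253. ] [598.4 168.    0. ]
top forceps 0.68 [185.3 281.6] [631.2 102.7   0. ]
```

View pics/c8.png

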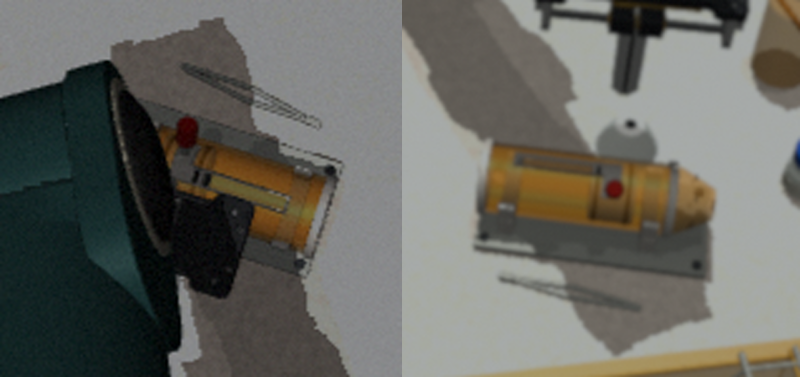

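View pics/w8.png

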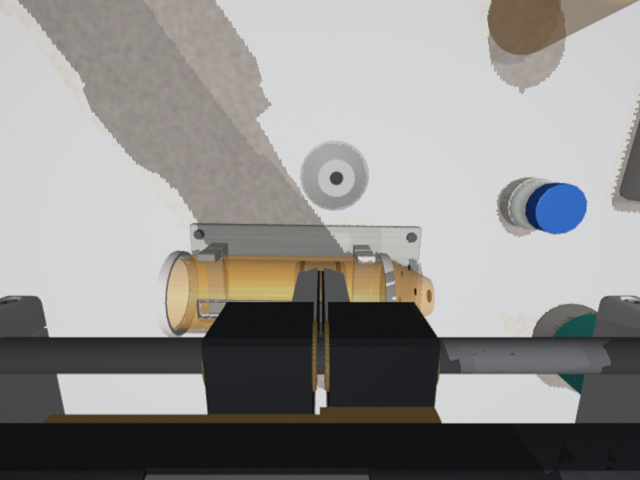

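Run:
```python
from h import *
np.set_printoptions(precision=2,suppress=True)
ca=np.cos(np.radians(74.4)); sa=np.sin(np.radians(74.4)); O=np.array([545.5,146.,0])
ex=np.array([ca,sa,0]); ey=np.array([-sa,ca,0])
def red(c,k,near):
    q=cv2.imread(f"pics/{c}{k}.png")[:,:,::-1].astype(int)
    m=(q[...,0]>90)&(q[...,0]>2.2*q[...,1])&(q[...,0]>2.2*q[...,2])
    i=np.array(np.where(m)).T; i=i[abs(i-near).max(1)<15]; return i.mean(0)[::-1],len(i)
for c,n0,n1 in(("top",(226,279),(203,254)),("scene",(238,361),(260,389))):
    a,na=red(c,0,n0); b,nb=red(c,8,n1)
    print(c,"moved px",b-a,na,nb)
    r=63 if c=="top" else 59
    f=lambda x,t:O+ex*(-75+x)+ey*(-r*np.sin(t))+np.array([0,0,52+r*np.cos(t)])
    for x0 in(24,27): print(x0,[(t,proj(c,f(90,t))-proj(c,f(x0,0))) for t in(.4,.5,.6)])
# base edges shift: phase correlation on tail part of the restrainer
A=[cv2.cvtColor(cv2.imread(f"pics/top{k}.png"),6)[205:255,270:320].astype(np.float32) for k in(0,8)]
print(cv2.phaseCorrelate(*A))
```

```text
top moved px [nan nan] 31 0
24 [(0.4, array([-26.84, -20.36])), (0.5, array([-25.86, -22.81])), (0.6, array([-24.89, -25.08]))]
27 [(0.4, array([-25.45, -19.94])), (0.5, array([-24.47, -22.39])), (0.6, array([-23.5 , -24.66]))]
scene moved px [30.12 22.37] 27 17
24 [(0.4, array([32.39, 14.36])), (0.5, array([32.08, 17.3 ])), (0.6, array([31.76, 20.3 ]))]
27 [(0.4, array([30.88, 14.19])), (0.5, array([30.58, 17.13])), (0.6, array([30.25, 20.13]))]
((0.4034407029048239, -0.3208086458684605), 0.3617412708282471)<stdin>:8: RuntimeWarning: Mean of empty slice.
  ret = um.true_divide(
```

Run:
```python
import cv2,numpy as np
for c,k,(r,u) in(("top",0,(226,279)),("top",8,(203,254)),("scene",0,(238,361)),("scene",8,(260,389))):
    q=cv2.imread(f"pics/{c}{k}.png")[r-14:r+15,u-14:u+15,::-1].astype(float)
    m=(q[...,0]>50)&(q[...,0]>2.6*q[...,1])&(q[...,0]>2*q[...,2])
    n,l,s,ce=cv2.connectedComponentsWithStats(m.astype(np.uint8)); j=1+np.argmax(s[1:,4]); print(c,k,s[j],ce[j]+[u-14,r-14])
```

```text
top 0 [ 9 10  7  7 43] [277.         225.13953488]
top 8 [11  8  7  6 27] [254.11111111 198.96296296]
scene 0 [11 12  7 10 45] [360.66666667 239.33333333]
scene 8 [13 11  7  7 38] [390.94736842 260.07894737]
```

```bash
python3 -c "
from h import *
print(readout.get_state()['t'],readout.get_state()['wrist_force'],bot.job_done())"
```

```text
the job is handed in; nothing more can be done
15.1167 [-0.32667354  0.89799557  0.44760942] None
```

The restrainer is closed and locked, and I handed the job in at about 15 s of the 40 s allowed; no verdict is reported.

With the fingers shut, I pushed the knob along the slot to its forward stop. Wrist force there rose to about 9 N. I then went round to the knob's other side and pushed it into the notch until it stopped, at about 6 N. After that I backed the arm off clear of everything.

**Checks that agreed:**
- **Knob:** its shift between the first and last pictures, in both the top and scene cameras, fits the plug fully forward and a turn of about 0.6 rad.
- **Restrainer:** it moved less than one pixel in the top camera by image correlation, though that match was weak. The scene camera's reading of its origin shifted only about 3 mm.
- **Arm:** the wrist force was back near zero before hand-in.

**Checks that failed or disagreed:**
- The trained networks gave wrong knob and spare cone positions in some of the last pictures, where the arm hid part of the view.
- A first colour threshold found no red in the last top picture. A darker threshold found the knob there.
- At the end I only looked over the spare cone and forceps roughly, and saw no displacement. I did not measure the other bench items again, but the arm kept well clear of them.

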